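# Post the ceramic coaster into the slotted caddy

### The job

Pull the ceramic coaster up out of its spring clip and push it edge-on down through the slot in the coaster caddy's lid until nothing of it sticks out above the lid, then let go and move away. The loose lid may stand off to one side on its box, so feel for the slot gently: the ceramic chips if it is forced against the caddy, and the caddy must not be pressed hard either. Leave the dallah, the date canister and the cups standing where they are.

Things in the scene. Friction and masses are not known exactly. Their poses are not given: they have to be found in the camera images.
- coaster_mid (a point): centre of the loose white ceramic coaster: square plate 80 x 80 mm, 8 mm thick, about 0.12 kg. x across its thickness, y along its width, z up its height. It starts upright in the clip, underside 12 mm, centre 52 mm, top edge 92 mm above the ledge. It chips if pressed on the caddy with over 30 N.
- clip: fixed spring clip: dark wooden foot 90 x 100 x 12 mm with a steel back plate (+x side) and a sprung jaw roller (-x side), no higher than 48 mm. Origin at the centre of the foot's underside, z up; the coaster stands over the origin, its axes along the clip's, pinched with about 3 N: it pulls straight up with under 10 N.
- caddy: fixed coaster caddy: wooden box 110 (x) x 120 (y) x 82 mm, origin at the centre of its underside, z up; on it an aluminium lid with a slot (see caddy_top). Inner floor 6 mm above the ledge: the coaster can stand on it upright in the slot with its top edge 4 mm below the lid's top. Do not press on lid or box with over 30 N.
- caddy_top (a point): point over the box's centre at the height of the lid's top, 90 mm above the ledge. The lid (150 x 124 x 8 mm) has a sharp-edged slot 10.5 mm wide (x) and 86 mm long (y) in its middle. The lid stands off-centre: the slot's centre line is up to 14 mm to either side of this point along the caddy's x (different each time, not measured), but centred along y. It does not shift under gentle force.
- dust_lip (a joint): sprung rubber roller lip under the slot's -x edge, 12 to 36 mm below the lid's top; 0 = at rest, reaching 3 mm into the slot, grows (m) as the coaster pushes it aside. Pushing the coaster down past it takes some 3 to 15 N; it then holds the coaster by friction at whatever depth it is left.
- dallah: matte grey dallah (coffee pot), loose, 187 mm tall, body 100 mm across, spout on +y and handle on -y to 92 mm from its axis; origin at the centre of its underside. Bystander.
- canister: cylindrical steel date canister with clip-on lid, loose, 94 mm across, 113 mm tall; origin at the centre of its underside. Bystander.
- cup_a: small green glass cup, loose, 60 mm across, 65 mm tall; origin at the centre of its underside. Bystander.
- cup_b: another green glass cup like cup_a; origin at the centre of its underside. Bystander.
Things that resemble listed ones, but are neither listed nor needed, are in the scene too. There is more than one size of the part that bears coaster_mid; the job needs the largest.

How it is judged (in metres and radians):
On the way, in this order (a step that is already met when the one before it is completed fails the run):
1. the coaster has been pulled up clear of the clip (height (world z) of coaster_mid above 0.12 m), for 0.1 s.
2. the coaster stands upright in the caddy's slot, at least 25 mm deep (z of coaster_mid in the frame of caddy below 0.105 m and x of coaster_mid in the frame of caddy between -0.019 and 0.019 m and y of coaster_mid in the frame of caddy between -0.008 and 0.008 m and angle between coaster_mid's own z axis and vertical below 0.2 rad), for 0.1 s.
At the end, for the whole second after the job is handed in: The coaster is at rest inside the caddy, in the slot, its top edge level with the lid's top or lower (2 mm tolerance), released (z of coaster_mid in the frame of caddy below 0.052 m and x of coaster_mid in the frame of caddy between -0.022 and 0.022 m and y of coaster_mid in the frame of caddy between -0.01 and 0.01 m and linear speed of coaster below 0.01 m/s); the robot touches nothing.
It fails at once if the coaster is pressed against the caddy with more than 30 N (contact force between coaster and caddy above 30 N).
It fails at once if the robot presses on the caddy or its lid with more than 30 N (contact force between the arm and caddy above 30 N).
It fails at once if the fingers press on the caddy or its lid with more than 30 N (contact force between the fingers and caddy above 30 N).
It fails at once if the dallah, the canister or a cup is shifted by more than 25 mm or tipped (distance of any of dallah, canister, cup_a, cup_b from where it was at the start of the episode above 0.025 m or angle between any of dallah, canister, cup_a, cup_b's own z axis and vertical above 0.3 rad).
It also fails if it takes over 69 s, if anything falls off the work surface, if the arm or the gripper's body presses on something with over 40 N, if the wrist force passes 120 N, or if a joint passes its speed limit or range.

### The arm

A 6-joint arm with a two-finger parallel gripper is mounted at the origin on the work surface. World frame = base frame: x ahead of the robot, y to its left, z up, the work surface at z = 0. Lengths are in mm, angles in degrees, forces in N, time in s.
With the tool pointing down it reaches from about 300 to 850 mm from the base axis. Payload 4.2 kg.
Tool frame: the origin (TCP) lies between the finger pads; the fingertips stand 11 mm ahead of it and the grasp point (between the pads) lies 8 mm behind it (env.tips_ahead is the distance from the TCP to the fingertips, in mm); z points along the fingers, y is the line along which they close (so a half turn about z gives the same grasp; the last joint's range is limited). The gripper opens to 91 mm and grips with 3 to 60 N. Pads are 32 mm wide; open, the fingers measure 118 mm over their backs; the gripper's body (76 mm by 178 mm) begins 60 mm behind the grasp point.
Start: joints at [75.688, 18.312, 89.639, -0, 72.044, -1.146], TCP at [130.976, 559.899, 224.976] pointing down, gripper open.
Joint ranges: [-177.97, 177.97], [-48.28, 115.42], [12.27, 149.76], [-77.06, 257.06], [2.81, 150.46], [-146.56, 146.56]. Speed limits (degrees/s): [147.25, 147.25, 180, 180, 180, 180].

### API

Orientations are given as [roll, pitch, yaw] about the fixed x, y, z axes, in that order (R = Rz(yaw) Ry(pitch) Rx(roll)).
In Python, from workcell import env, cams gives the robot as it stands.
- The arm moves only by the tool step_arm, never from a script. Its arguments are lists of equal length, an entry for each row: "linear": the shift along the tool's x, y, z in units of 30 cm (1.0 is 30 cm), a list of three; "turn": the turn about the tool's z in units of 360 degrees (1.0 is 360 degrees). In form: {"linear": [[tx, ty, tz], ...], "turn": [turn, ...]}. A call has 1 to 20 rows; each row is the pose to reach, as a shift and turn from the pose commanded when the call began, along the tool's axes at that moment, turning the shorter way round; what a row does not reach only later rows make up. A row lasts 1/8 s, in which the tool goes at most 62.5 mm and 10.7 degrees, less where a joint would pass 70% of its speed; a pose out of reach is approached as far as the arm can. A call with a number of a shift or a turn outside -1 to 1 is refused whole. A call with a gripper value outside its range is refused whole. "fingers" is the closure, from -1 (fully open) to 1 (shut), so that 0 is half open, set as the call begins (left out, the last holds). The fingers move at their own pace and stop on an object; "force" is the grip in N (left out, the last holds). Time passes only in rows, so rows that repeat a pose let the fingers close. It gives the time, the measured TCP pose, the force, the opening and the grip force at its end, in the units of the state.
- env.state(): the state, without advancing time (a new reading comes with each control period).
- cams.grab_frame(name): name is "side" or "top"; returns a dict with "color" (384x512x3 uint8, blue, green, red), "fx", "fy", "cx", "cy" (pixels), "extrinsics" (4x4, takes a point from camera to world coordinates). Camera axes: x right, y down, z forward; pixel columns grow to the right and rows downward; lengths in mm; the calibration is good to about 2 mm. A picture is of the moment at which its call begins. There is no depth.
- env.job_done(): hands the job in; it is judged then, once.
The state is a dict: "time_s": time; "qpos": joint angles; "qvel": joint speeds; "effort": joint torques, N m; "ee_pos": TCP position; "ee_rot": TCP orientation; "force": force on the tool from outside, world axes, zero at the start; "torque": the same for the moment, N m; "gripper_width": finger opening in mm; "gripper_force": force on a finger pad.
Only numpy, scipy, OpenCV 4.12 (cv2) and the standard library are available. Lean on these libraries where they do the work, as an engineer would, in place of code of your own. Each camera call takes 0.05 s, during which the arm holds its last target. There are 200 camera calls.

## Working session

There is one attempt and no reset: what is moved stays moved. The work goes in short steps, Python scripts to look and compute and a tool call to move; the robot and the scene stay as the last step left them, time stands still between calls to the robot, and variables do not carry over. Pictures are saved under pics/ and viewed, at most 10 in all, crops included, and the job is handed in when it is done.

Besides the shell and the picture viewer there is one more tool, called after ">>>" as name(argument=value, ...) on one line, values as JSON. step_arm: Moves the arm, as the interface text tells. Its arguments: {"type":"object","properties":{"linear":{"type":"array"},"turn":{"type":"array"},"fingers":{"type":"number"},"force":{"type":"number"}},"required":["linear","turn"]}

```bash
mkdir -p pics; python3 - <<'E'
from workcell import env,cams
import cv2,pickle
for n in("side","top"):
    f=cams.grab_frame(n); cv2.imwrite(f"pics/{n}0.png",cv2.resize(f["color"],None,fx=1.5,fy=1.5)); pickle.dump(f,open(f"{n}0.pkl","wb"))
    print(n,f["fx"],f["fy"],f["cx"],f["cy"],f["extrinsics"])
s=env.state();print(s)
E
```

```text
side 353.12298601433884 353.12298601433884 259.533436539263 189.44752624129427 [[ 9.72035221e-01 -1.75042056e-01  1.56549700e-01  4.68961945e+02]
 [-2.34743017e-01 -7.42922262e-01  6.26866995e-01 -4.30114187e+02]
 [ 6.57616967e-03 -6.46085746e-01 -7.63236505e-01  6.11055060e+02]
 [ 0.00000000e+00  0.00000000e+00  0.00000000e+00  1.00000000e+00]]
top 421.44097768495624 421.44097768495624 255.85045497939518 186.7033194062623 [[-1.03004693e-02 -9.90777169e-01  1.35109224e-01  4.95428163e+02]
 [-9.99891645e-01  1.16264807e-02  9.02897972e-03 -1.27998674e+00]
 [-1.05165517e-02 -1.35001581e-01 -9.90789572e-01  9.11234569e+02]
 [ 0.00000000e+00  0.00000000e+00  0.00000000e+00  1.00000000e+00]]
{'time_s': 0.1, 'qpos': array([ 7.56876814e+01,  1.83474443e+01,  8.96982209e+01, -1.68752682e-03,
        7.20430540e+01, -1.14680759e+00]), 'qvel': array([ 0.01562396, -0.04914615, -0.20516053, -0.05682789, -0.04908512,
        0.01549898]), 'effort': array([ 8.41472902e-04, -4.13328552e+01, -2.32507396e+01,  7.30543910e-02,
        4.22567641e-02, -5.88086482e-05]), 'ee_pos': array([130.87761948, 559.47537453, 224.21778237]), 'ee_rot': array([-1.79911266e+02, -1.71449738e-04,  1.66835010e+02]), 'force': array([ 0.41831923, -0.15510682, -0.15845487]), 'torque': array([0.05014992, 0.07951554, 0.00172093]), 'gripper_force': 0.0, 'gripper_width': 91.11457207957667}
```

View pics/side0.png

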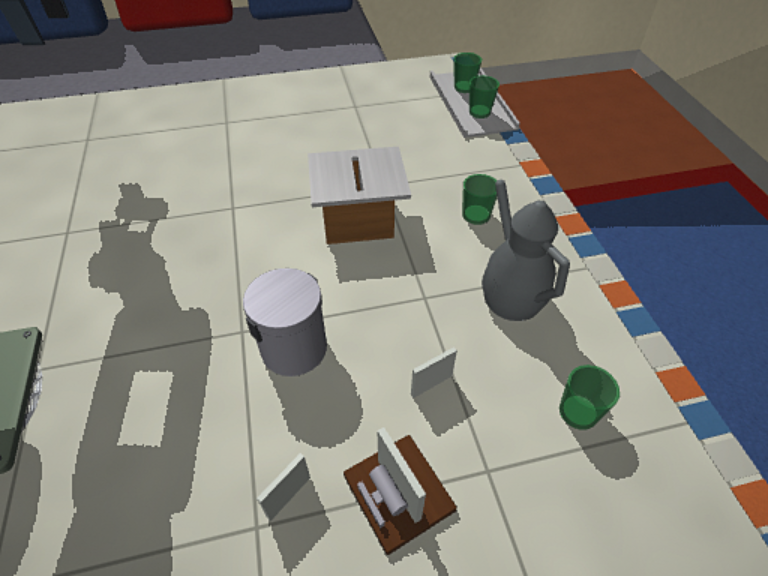

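View pics/top0.png

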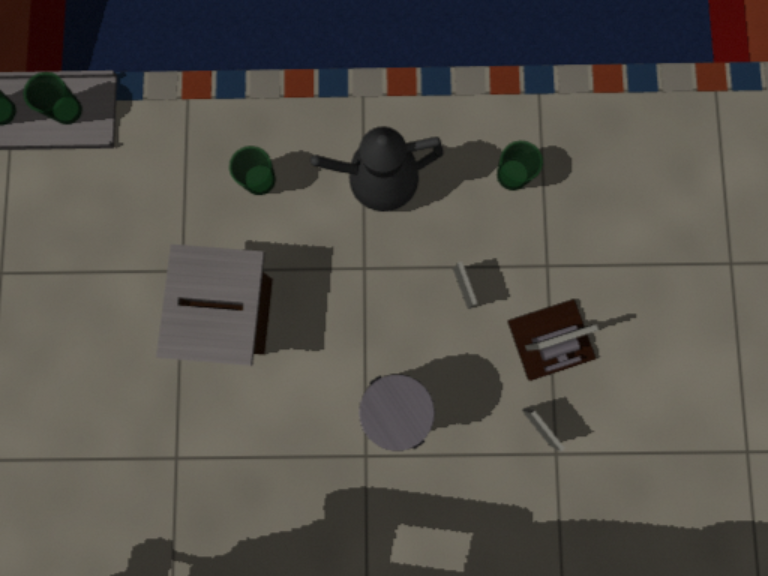

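Three white plates are visible:
- In the clip: side (400,472), top (560,337).
- Freestanding: side (434,372), top (467,285).
- Freestanding: side (283,486), top (546,428).

The one in the clip on the dark foot fits the description: it is the largest and stands over the foot. The caddy is at side (358,190), top (210,304). I'll confirm with one enlarged crop.

```bash
python3 - <<'E'
import cv2,pickle,numpy as np
s=pickle.load(open("side0.pkl","rb"))["color"];t=pickle.load(open("top0.pkl","rb"))["color"]
# side clip: cols 165-315 rows 225-375 ; top clip: cols 330-410 rows 190-265 ; top caddy cols 100-190 rows 155-250
g=lambda im,x,y,w,h,k:cv2.resize(im[y:y+h,x:x+w],(w*k,h*k),interpolation=cv2.INTER_CUBIC)
a=g(s,220,280,100,100,4);b=g(t,335,195,66,66,6);
c=g(s,200,95,80,70,5)[:196*1] if 0 else g(s,200,92,80,75,5)
d=np.clip(g(t,100,158,90,90,4).astype(float)*1.5,0,255).astype('uint8')
b=np.clip(b.astype(float)*1.8,0,255).astype('uint8')
C=np.zeros((600,800,3),'uint8')
a=cv2.resize(a,(300,300));b=cv2.resize(b,(396,300));
def put(im,x,y):C[y:y+im.shape[0],x:x+im.shape[1]]=im[:600-y,:800-x]
put(g(s,220,280,100,100,3),0,0)      # side clip origin(220,280)x3
put(np.clip(g(t,335,195,75,60,5)*1.8,0,255).astype('uint8'),310,0) # top clip (335,195)x5
put(g(s,200,92,80,75,4)[:295],0,303) # side caddy (200,92)x4
put(np.clip(g(t,102,158,84,90,3)*1.6,0,255).astype('uint8'),400,303) # top caddy (102,158)x3
cv2.imwrite("pics/crop1.png",C)
E
```

```text
(no output)
```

View pics/crop1.png

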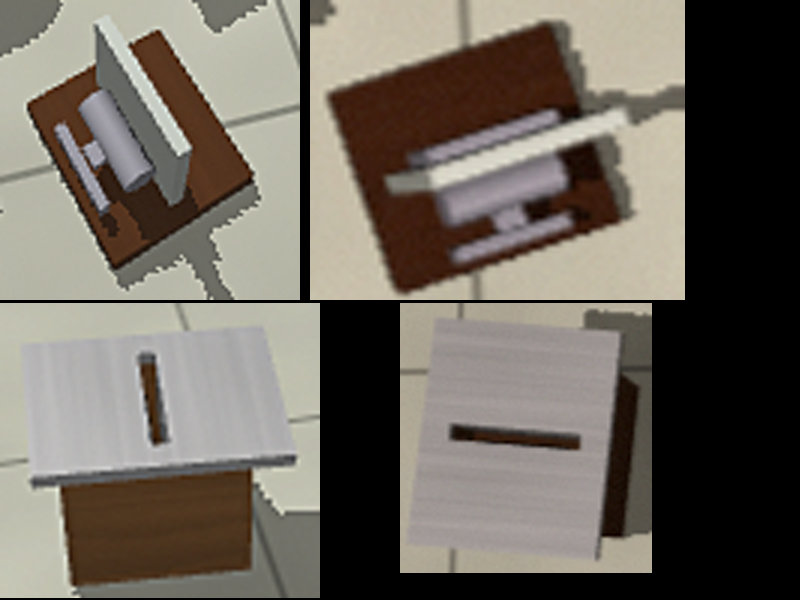

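The crop confirms it: the largest plate stands between the roller jaw and the back plate in the clip. The lid's slot is at side about (238,116) and top about (140,203) in native pixels. Next I fit the poses.

```bash
cat >h.py <<'E'
import numpy as np,pickle
from scipy.optimize import least_squares
def proj(f,P):
    E=f["extrinsics"];c=(np.atleast_2d(P)-E[:3,3])@E[:3,:3]
    return np.c_[c[:,0]/c[:,2]*f["fx"]+f["cx"],c[:,1]/c[:,2]*f["fy"]+f["cy"]]
def uncrop(pts,ox,oy,k,x0,y0): return (np.array(pts,float)-[ox,oy]+.5)/k-.5+[x0,y0]
def rect(p,L,W,z):
    a=np.radians(p[2]);u=np.array([np.cos(a),np.sin(a)]);v=np.array([-u[1],u[0]])
    return np.array([[*(p[:2]+i*L/2*u+j*W/2*v),z] for i,j in((1,1),(1,-1),(-1,-1),(-1,1))])
def fit(obs,L,W,z,p0):
    r=lambda p:np.concatenate([(proj(f,rect(p,L,W,z))-o).ravel() for f,o in obs])
    s=least_squares(r,p0,x_scale=[10,10,5]);return s.x.round(2),np.sqrt(np.mean(s.fun**2)).round(2)
E
python3 - <<'E'
from h import *
S=pickle.load(open("side0.pkl","rb"));T=pickle.load(open("top0.pkl","rb"))
us=lambda p:uncrop(p,0,0,3,220,280);ut=lambda p:uncrop(p,310,0,5,335,195)
ls=lambda p:uncrop(p,0,303,4,200,92);lt=lambda p:uncrop(p,400,303,3,102,158)
# order: (+u,+v),(+u,-v),(-u,-v),(-u,+v); u~+x world (far up in top), v ~ +y (left in top)
ft=ut([(328,93),(553,21),(632,218),(401,292)]);fs=us([(27,103),(158,30),(254,182),(115,265)])
# in side view: right=+x, up=+y
fs=fs[[1,2,3,0]]
p0=[430,-170,15]
for o in([(T,ft)],[(S,fs)],[(T,ft),(S,fs)]): print("foot",fit(o,90,100,12,p0))
L=lt([(437,318),(621,332),(598,557),(407,542)]);Q=ls([(262,326),(297,457),(32,480),(22,345)])
for o in([(T,L)],[(S,Q)],[(T,L),(S,Q)]): print("lid",fit(o,150,124,90,[480,230,0]))
sl=lt([(450,424.5),(580,435),(580,449),(450,439)])
print("slot",fit([(T,sl)],10.5,86,90,[480,230,0]))
def up(f,px,z):
    E=f["extrinsics"];d=E[:3,:3]@[(px[0]-f["cx"])/f["fx"],(px[1]-f["cy"])/f["fy"],1];t=(z-E[2,3])/d[2];return (E[:3,3]+t*d).round(1)
for q in ls([(147,353),(159,443)]):print("slot side",up(S,q,90))
for q in ut([(433,180),(628,116)]):print("coaster top T",up(T,q,92))
for q in us([(103,20),(184,150)]):print("coaster top S",up(S,q,92))
E
```

```text
foot (array([ 531.89, -230.69,   17.62]), np.float64(0.56))
foot (array([ 531.44, -232.26,   16.37]), np.float64(0.77))
foot (array([ 531.62, -231.68,   16.85]), np.float64(0.79))
lid (array([579.9 , 233.4 ,  -5.13]), np.float64(0.4))
lid (array([580.2 , 230.37,  -5.31]), np.float64(0.26))
lid (array([580.11, 232.71,  -5.19]), np.float64(0.51))
slot (array([579.22, 233.93,  -5.06]), np.float64(0.3))
slot side [584.8 274.7  90. ]
slot side [575.2 190.4  90. ]
coaster top T [ 519.3 -192.3   92. ]
coaster top T [ 543.2 -268.7   92. ]
coaster top S [ 520.4 -194.6   92. ]
coaster top S [ 543.4 -268.4   92. ]
```

```bash
cat >>h.py <<'E'
def plan(x,y,z,yaw):
    from workcell import env
    from scipy.spatial.transform import Rotation as R
    s=env.state();r=R.from_euler("xyz",s["ee_rot"],degrees=True)
    d=r.inv().apply(np.array([x,y,z])-s["ee_pos"])/300
    t=-((yaw-s["ee_rot"][2]+180)%360-180)/360
    print("t",s["time_s"],"pos",s["ee_pos"].round(1),"rot",s["ee_rot"].round(2),"F",s["force"].round(2),"q",s["qpos"].round(0),"w",round(s["gripper_width"],1)); print("linear",d.round(4),"turn",round(t,4))
E
python3 -c "
from h import *
plan(531.5,-231.2,224,107)"
```

```text
t 0.1 pos [130.9 559.5 224.2] rot [-179.91   -0.    166.84] F [ 0.42 -0.16 -0.16] q [76. 18. 90. -0. 72. -1.] w 91.1
linear [-1.9006 -2.2622  0.0042] turn 0.1662
```

>>> step_arm(linear=[[-0.8, -0.95, 0], [-0.8, -0.95, 0], [-0.8, -0.95, 0], [-0.8, -0.95, 0], [-0.8, -0.95, 0], [-0.8, -0.95, 0], [-0.8, -0.95, 0]], turn=[0, 0, 0, 0, 0, 0, 0])

```text
time_s: 0.98
ee_pos: [300.8, 224.5, 224.8]
ee_rot: [-180.0, 0.0, 166.4]
force: [-0.6, 0.1, 0.4]
gripper_width: 91.1
gripper_force: 0.0
```

>>> step_arm(linear=[[-0.8, -0.95, 0], [-0.8, -0.95, 0], [-0.8, -0.95, 0], [-0.8, -0.95, 0], [-0.8, -0.95, 0], [-0.8, -0.95, 0], [-0.8, -0.95, 0]], turn=[0.166, 0.166, 0.166, 0.166, 0.166, 0.166, 0.166])

```text
time_s: 1.85
ee_pos: [470.4, -106.4, 224.2]
ee_rot: [-180.0, -0.0, 106.9]
force: [-0.5, 0.7, -0.0]
gripper_width: 91.0
gripper_force: 0.0
```

```bash
python3 -c "
from h import *
plan(531.5,-231.2,170,107)"
```

```text
t 1.85 pos [ 470.4 -106.4  224.2] rot [-179.99   -0.    106.87] F [-0.48  0.72 -0.01] q [-14.  10. 101.  -0.  69. -31.] w 91.0
linear [-0.4573  0.0742  0.1805] turn -0.0004
```

>>> step_arm(linear=[[-0.457, 0.074, 0], [-0.457, 0.074, 0], [-0.457, 0.074, 0.1], [-0.457, 0.074, 0.18], [-0.457, 0.074, 0.18], [-0.457, 0.074, 0.18]], turn=[0, 0, 0, 0, 0, 0], fingers=0.1)

```text
time_s: 2.6
ee_pos: [530.7, -227.7, 171.8]
ee_rot: [179.9, 0.0, 107.2]
force: [1.3, 0.2, -0.2]
gripper_width: 41.1
gripper_force: 0.0
```

```bash
python3 - <<'E'
from h import *
plan(531.5,-231.2,74,107)
from workcell import cams
import cv2
for n in("side","top"):
    f=cams.grab_frame(n);x,y=proj(f,[531.5,-231.2,110])[0].astype(int);print(x,y)
    c=f["color"][max(0,y-50):y+50,max(0,x-60):x+60];cv2.imwrite(f"pics/a_{n}.png",np.clip(cv2.resize(c,None,fx=3,fy=3,interpolation=2)*1.3,0,255))
a=cv2.imread("pics/a_side.png");b=cv2.imread("pics/a_top.png");h=min(len(a),len(b));cv2.imwrite("pics/a.png",np.hstack([a[:h],b[:h]]))
E
```

```text
t 2.6 pos [ 530.7 -227.7  171.8] rot [1.7994e+02 3.0000e-02 1.0718e+02] F [ 1.33  0.25 -0.19] q [-24.  21.  94.   0.  65. -42.] w 41.1
linear [-0.0116 -0.0013  0.3262] turn 0.0005
266 302
381 223[ WARN:0@0.232] global loadsave.cpp:1063 imwrite_ Unsupported depth image for selected encoder is fallbacked to CV_8U.
```

View pics/a.png

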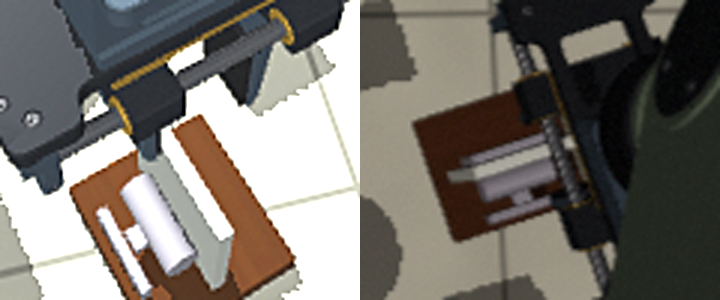

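The picture shows the gripper (left half, about (150,150)) straddling the coaster's top edge, with the fingers on both sides along its thickness. I'll go down and grip gently.

>>> step_arm(linear=[[0, 0, 0.1], [0, 0, 0.2], [0, 0, 0.28], [0, 0, 0.32], [0, 0, 0.32], [0, 0, 0.32], [0, 0, 0.32]], turn=[0, 0, 0, 0, 0, 0, 0])

```text
time_s: 3.58
ee_pos: [530.7, -229.3, 76.0]
ee_rot: [179.9, 0.1, 107.1]
force: [0.1, -0.1, 0.3]
gripper_width: 41.1
gripper_force: 0.0
```

>>> step_arm(linear=[[0, 0, 0], [0, 0, 0], [0, 0, 0], [0, 0, 0], [0, 0, 0], [0, 0, 0], [0, 0, 0], [0, 0, 0]], turn=[0, 0, 0, 0, 0, 0, 0, 0], fingers=1, force=20)

```text
time_s: 4.58
ee_pos: [530.3, -229.0, 75.0]
ee_rot: [180.0, 0.0, 107.1]
force: [3.4, 1.3, -1.0]
gripper_width: 8.2
gripper_force: 20.0
```

```bash
python3 -c "
from h import *
plan(531.5,-231.2,74,107)"
```

```text
t 4.575 pos [ 530.3 -229.    75. ] rot [1.7996e+02 1.0000e-02 1.0707e+02] F [ 3.41  1.33 -0.99] q [-25.  26. 101.   0.  53. -42.] w 8.2
linear [-0.0082  0.0016  0.0033] turn 0.0002
```

>>> step_arm(linear=[[0, 0, -0.02], [0, 0, -0.05], [0, 0, -0.1], [0, 0, -0.18], [0, 0, -0.3], [0, 0, -0.42], [0, 0, -0.5], [0, 0, -0.5], [0, 0, -0.5], [0, 0, -0.5]], turn=[0, 0, 0, 0, 0, 0, 0, 0, 0, 0])

```text
time_s: 5.82
ee_pos: [529.0, -228.7, 223.5]
ee_rot: [-179.8, -0.1, 107.1]
force: [-0.6, -0.0, -0.9]
gripper_width: 7.9
gripper_force: 20.0
```

```bash
python3 -c "
from h import *
plan(579.7,232.5,224,84.9)"
```

```text
t 5.825 pos [ 529.  -228.7  223.5] rot [-1.7984e+02 -1.2000e-01  1.0707e+02] F [-0.62 -0.01 -0.86] q [-25.  19.  89.  -0.  72. -42.] w 7.9
linear [ 1.42e+00  6.13e-01 -4.00e-04] turn 0.0616
```

>>> step_arm(linear=[[0.06, 0.026, 0], [0.18, 0.08, 0], [0.32, 0.14, 0], [0.46, 0.2, 0], [0.58, 0.25, 0], [0.67, 0.29, 0], [0.71, 0.306, 0], [0.71, 0.306, 0]], turn=[0, 0, 0, 0, 0, 0, 0, 0])

```text
time_s: 6.82
ee_pos: [554.9, 2.3, 224.6]
ee_rot: [-180.0, 0.0, 107.2]
force: [-1.3, 0.5, -0.6]
gripper_width: 8.1
gripper_force: 20.0
```

>>> step_arm(linear=[[0.06, 0.026, 0], [0.18, 0.08, 0], [0.32, 0.14, 0], [0.46, 0.2, 0], [0.58, 0.25, 0], [0.67, 0.29, 0], [0.71, 0.306, 0], [0.71, 0.306, 0], [0.71, 0.306, 0], [0.71, 0.306, 0]], turn=[0.01, 0.02, 0.03, 0.04, 0.05, 0.06, 0.0616, 0.0616, 0.0616, 0.0616])

```text
time_s: 8.07
ee_pos: [580.5, 230.9, 225.1]
ee_rot: [180.0, 0.0, 84.8]
force: [-0.1, -0.1, -1.3]
gripper_width: 8.1
gripper_force: 20.0
```

```bash
python3 -c "
from h import *
plan(579.7,232.5,170,84.9)"
```

```text
t 8.075 pos [580.5 230.9 225.1] rot [1.7999e+02 1.0000e-02 8.4830e+01] F [-0.11 -0.09 -1.27] q [21. 23. 83. -0. 74. 26.] w 8.1
linear [ 0.005  -0.0032  0.1837] turn -0.0002
```

>>> step_arm(linear=[[0, 0, 0.05], [0, 0, 0.11], [0, 0, 0.16], [0, 0, 0.19], [0, 0, 0.19], [0, 0, 0.19], [0, 0, 0.19], [0, 0, 0.19]], turn=[0, 0, 0, 0, 0, 0, 0, 0])

```text
time_s: 9.07
ee_pos: [580.6, 232.2, 168.5]
ee_rot: [180.0, -0.0, 84.9]
force: [0.0, 0.5, -1.9]
gripper_width: 7.8
gripper_force: 20.0
```

```bash
python3 - <<'E'
from h import *
plan(579.7,232.5,150,84.9)
from workcell import cams
import cv2
o=[]
for n in("side","top"):
    f=cams.grab_frame(n);pickle.dump(f,open(n+"1.pkl","wb"));x,y=proj(f,[580,232.5,100])[0].astype(int);print(n,x-50,y-50)
    o.append(np.clip(cv2.resize(f["color"][y-50:y+50,x-50:x+50],(400,400),interpolation=2)*(1.1 if n=="side" else 1.8),0,255).astype('uint8'))
cv2.imwrite("pics/b.png",np.hstack(o))
E
```

```text
t 9.075 pos [580.6 232.2 168.5] rot [ 1.7995e+02 -3.0000e-02  8.4900e+01] F [ 0.05  0.55 -1.86] q [21. 25. 88.  0. 67. 26.] w 7.8
linear [ 0.0005 -0.0032  0.0615] turn 0.0
side 187 61
top 89 151
```

View pics/b.png

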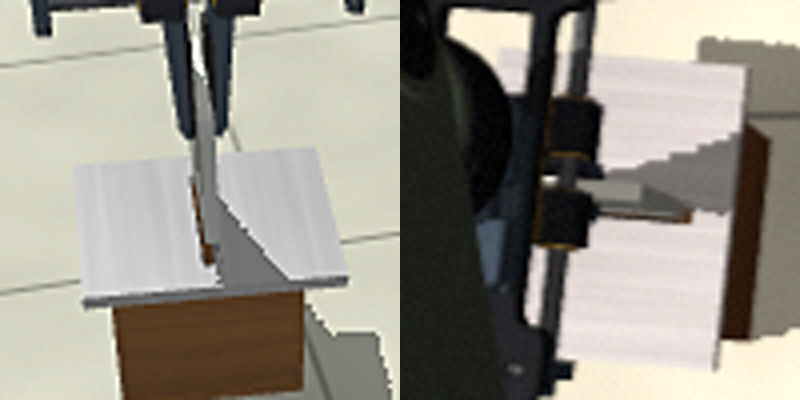

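The image shows the coaster hanging just over the slot, with its bottom near corner at about (210,245) in the left half. The slot's end is visible at (208,262) there and at (685,215) in the right half. I'll overlay model and image to measure the relative offset.

```bash
python3 - <<'E'
from h import *
import cv2
o=[]
S=pickle.load(open("side1.pkl","rb"));T=pickle.load(open("top1.pkl","rb"))
c=rect(np.array([580.6,232.2,-5.1]),8,80,105.5);c2=c+[0,0,80];sl=rect(np.array([579.8,232.5,-5.1]),10.5,86,90)
for f,x0,y0,w,h,k,g in((S,227,92,22,40,15,1.1),(T,130,185,36,30,12,1.8)):
    im=np.clip(cv2.resize(f["color"][y0:y0+h,x0:x0+w],None,fx=k,fy=k,interpolation=2)*g,0,255).astype('uint8')
    q=lambda P:(((proj(f,P)-[x0,y0]+.5)*k)).round().astype(np.int32)[None]
    cv2.polylines(im,q(c),True,(0,0,255));cv2.polylines(im,q(c2),True,(255,0,0));cv2.polylines(im,q(sl),True,(0,180,0));
    C=np.zeros((600,432,3),'uint8');C[:im.shape[0],:im.shape[1]]=im;o.append(C[:,:im.shape[1]]);print(f is S,q(c)[0].tolist(),q(sl)[0].tolist())
cv2.imwrite("pics/c.png",np.hstack(o))
E
```

```text
True [[168, 117], [226, 433], [172, 438], [118, 121]] [[172, 185], [234, 526], [165, 532], [108, 191]]
False [[-134, 151], [359, 190], [354, 239], [-140, 201]] [[-122, 158], [399, 198], [392, 262], [-130, 221]]
```

View pics/c.png

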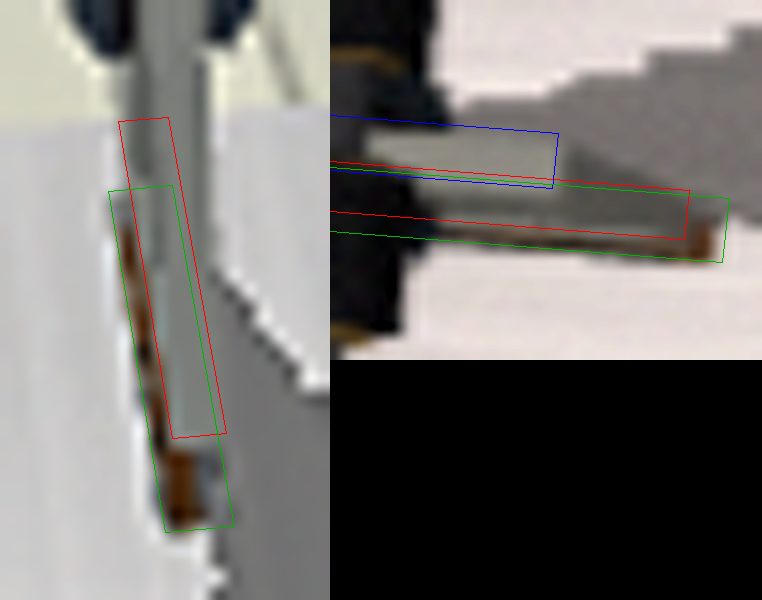

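The model fits within about 1 mm, so the coaster is nearly centred over the slot. I'll lower it gently and feel for contact.

>>> step_arm(linear=[[0, -0.001, 0.01], [0, -0.001, 0.02], [0, -0.001, 0.03], [0, -0.001, 0.04], [0, -0.001, 0.04], [0, -0.001, 0.04]], turn=[0, 0, 0, 0, 0, 0])

```text
time_s: 9.93
ee_pos: [580.2, 232.2, 156.0]
ee_rot: [180.0, -0.0, 84.9]
force: [-0.1, 0.8, -0.9]
gripper_width: 8.1
gripper_force: 20.0
```

>>> step_arm(linear=[[0, 0, 0.003], [0, 0, 0.006], [0, 0, 0.009], [0, 0, 0.009], [0, 0, 0.009]], turn=[0, 0, 0, 0, 0])

```text
time_s: 10.55
ee_pos: [580.1, 232.2, 153.2]
ee_rot: [180.0, -0.0, 84.9]
force: [-1.1, 0.2, -1.3]
gripper_width: 8.1
gripper_force: 20.0
```

>>> step_arm(linear=[[0, 0, 0.003], [0, 0, 0.006], [0, 0, 0.009], [0, 0, 0.009], [0, 0, 0.009]], turn=[0, 0, 0, 0, 0])

```text
time_s: 11.18
ee_pos: [580.1, 232.2, 150.5]
ee_rot: [-180.0, -0.0, 84.9]
force: [-0.4, 1.3, -2.2]
gripper_width: 8.0
gripper_force: 20.0
```

>>> step_arm(linear=[[0, 0, 0.003], [0, 0, 0.006], [0, 0, 0.009], [0, 0, 0.009], [0, 0, 0.009]], turn=[0, 0, 0, 0, 0])

```text
time_s: 11.8
ee_pos: [580.1, 232.2, 147.8]
ee_rot: [-180.0, -0.0, 84.9]
force: [0.2, 0.7, -0.5]
gripper_width: 7.8
gripper_force: 20.0
```

>>> step_arm(linear=[[0, 0, 0.003], [0, 0, 0.006], [0, 0, 0.009], [0, 0, 0.009], [0, 0, 0.009]], turn=[0, 0, 0, 0, 0])

```text
time_s: 12.42
ee_pos: [580.1, 232.2, 145.1]
ee_rot: [180.0, -0.0, 84.9]
force: [0.5, 2.0, -1.2]
gripper_width: 7.7
gripper_force: 20.0
```

In the slot without contact. Carry on past the lip, watching the force.

>>> step_arm(linear=[[0, 0, 0.004], [0, 0, 0.008], [0, 0, 0.012], [0, 0, 0.016], [0, 0, 0.02], [0, 0, 0.02]], turn=[0, 0, 0, 0, 0, 0])

```text
time_s: 13.18
ee_pos: [580.1, 232.2, 139.0]
ee_rot: [-180.0, -0.0, 84.9]
force: [0.1, 1.2, -1.4]
gripper_width: 7.6
gripper_force: 20.0
```

>>> step_arm(linear=[[0, 0, 0.004], [0, 0, 0.008], [0, 0, 0.012], [0, 0, 0.016], [0, 0, 0.02], [0, 0, 0.02]], turn=[0, 0, 0, 0, 0, 0])

```text
time_s: 13.92
ee_pos: [581.0, 232.1, 133.5]
ee_rot: [179.9, -0.0, 84.9]
force: [3.4, 0.9, 0.6]
gripper_width: 7.9
gripper_force: 20.0
```

>>> step_arm(linear=[[0, 0, 0.004], [0, 0, 0.008], [0, 0, 0.012], [0, 0, 0.016], [0, 0, 0.02], [0, 0, 0.02]], turn=[0, 0, 0, 0, 0, 0])

```text
time_s: 14.68
ee_pos: [580.3, 232.2, 126.9]
ee_rot: [180.0, -0.0, 84.9]
force: [4.6, 0.6, -0.2]
gripper_width: 8.1
gripper_force: 20.0
```

>>> step_arm(linear=[[0, 0, 0.004], [0, 0, 0.008], [0, 0, 0.012], [0, 0, 0.016], [0, 0, 0.02], [0, 0, 0.02]], turn=[0, 0, 0, 0, 0, 0])

```text
time_s: 15.42
ee_pos: [580.1, 232.2, 121.0]
ee_rot: [-180.0, -0.0, 84.9]
force: [5.3, 0.3, -0.2]
gripper_width: 7.6
gripper_force: 20.0
```

>>> step_arm(linear=[[0, 0, 0.004], [0, 0, 0.008], [0, 0, 0.012], [0, 0, 0.016], [0, 0, 0.02], [0, 0, 0.02]], turn=[0, 0, 0, 0, 0, 0])

```text
time_s: 16.18
ee_pos: [580.1, 232.2, 115.0]
ee_rot: [-180.0, -0.0, 84.9]
force: [3.5, 1.8, -0.1]
gripper_width: 8.4
gripper_force: 20.0
```

>>> step_arm(linear=[[0, 0, 0.004], [0, 0, 0.008], [0, 0, 0.012], [0, 0, 0.016], [0, 0, 0.02], [0, 0, 0.024], [0, 0, 0.028], [0, 0, 0.028]], turn=[0, 0, 0, 0, 0, 0, 0, 0])

```text
time_s: 17.18
ee_pos: [580.1, 232.2, 106.5]
ee_rot: [-180.0, -0.0, 84.9]
force: [5.0, 2.3, 1.0]
gripper_width: 7.6
gripper_force: 20.0
```

>>> step_arm(linear=[[0, 0, 0], [0, 0, 0], [0, 0, 0], [0, 0, 0], [0, 0, 0]], turn=[0, 0, 0, 0, 0], fingers=0.5)

```text
time_s: 17.8
ee_pos: [579.9, 232.1, 106.7]
ee_rot: [-180.0, 0.0, 84.9]
force: [-0.6, 0.6, -0.6]
gripper_width: 22.5
gripper_force: 0.0
```

>>> step_arm(linear=[[0, 0, -0.04], [0, 0, -0.1], [0, 0, -0.14], [0, 0, -0.16], [0, 0, -0.16], [0, 0, -0.16]], turn=[0, 0, 0, 0, 0, 0])

```text
time_s: 18.55
ee_pos: [579.8, 232.0, 154.2]
ee_rot: [-179.9, 0.0, 84.9]
force: [-0.5, -0.0, -0.4]
gripper_width: 23.1
gripper_force: 0.0
```

>>> step_arm(linear=[[0, 0, 0], [0, 0, 0], [0, 0, 0], [0, 0, 0], [0, 0, 0]], turn=[0, 0, 0, 0, 0], fingers=1)

```text
time_s: 19.18
ee_pos: [580.2, 232.2, 154.8]
ee_rot: [180.0, -0.0, 84.9]
force: [0.2, -0.2, -0.3]
gripper_width: 0.3
gripper_force: 0.0
```

```bash
python3 - <<'E'
from h import *
plan(579.9,232.5,135,84.9)
from workcell import cams
import cv2
f=cams.grab_frame("side")
cv2.imwrite("pics/d.png",cv2.resize(f["color"][50:160,180:300],None,fx=5,fy=5,interpolation=2))
E
```

```text
t 19.175 pos [580.2 232.2 154.8] rot [ 1.80e+02 -1.00e-02  8.49e+01] F [ 0.24 -0.2  -0.3 ] q [21. 26. 89.  0. 66. 26.] w 0.3
linear [ 0.001  -0.0009  0.0659] turn -0.0
```

View pics/d.png

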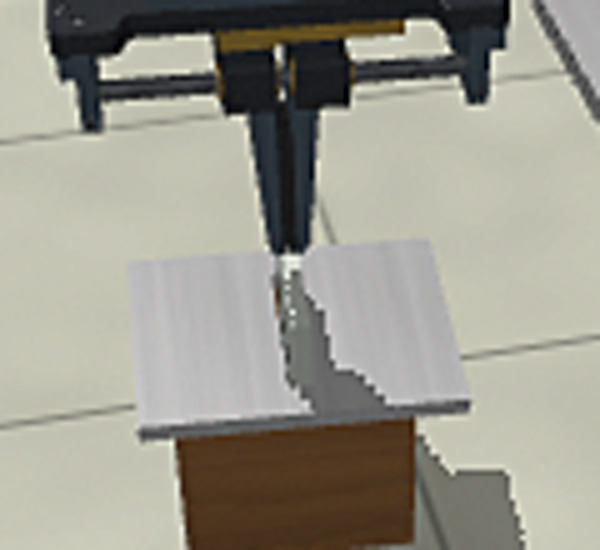

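The closed fingertips are at (290,250), directly above the coaster standing in the slot. Now I push it down from above in small steps.

>>> step_arm(linear=[[0, 0, 0.02], [0, 0, 0.04], [0, 0, 0.055], [0, 0, 0.06], [0, 0, 0.06], [0, 0, 0.06]], turn=[0, 0, 0, 0, 0, 0])

```text
time_s: 19.98
ee_pos: [580.3, 232.2, 137.0]
ee_rot: [180.0, -0.0, 84.9]
force: [0.3, -0.4, 0.1]
gripper_width: 0.9
gripper_force: 0.0
```

>>> step_arm(linear=[[0, 0, 0.004], [0, 0, 0.008], [0, 0, 0.012], [0, 0, 0.016], [0, 0, 0.02], [0, 0, 0.02]], turn=[0, 0, 0, 0, 0, 0])

```text
time_s: 20.72
ee_pos: [580.2, 232.2, 130.6]
ee_rot: [180.0, -0.0, 84.9]
force: [0.1, 0.7, -0.7]
gripper_width: 0.5
gripper_force: 0.3
```

>>> step_arm(linear=[[0, 0, 0.004], [0, 0, 0.008], [0, 0, 0.012], [0, 0, 0.016], [0, 0, 0.02], [0, 0, 0.02]], turn=[0, 0, 0, 0, 0, 0])

```text
time_s: 21.48
ee_pos: [580.1, 232.1, 124.5]
ee_rot: [-180.0, 0.0, 84.9]
force: [-0.1, 0.6, 0.5]
gripper_width: 0.9
gripper_force: 0.2
```

>>> step_arm(linear=[[0, 0, 0.004], [0, 0, 0.008], [0, 0, 0.012], [0, 0, 0.016], [0, 0, 0.02], [0, 0, 0.02]], turn=[0, 0, 0, 0, 0, 0])

```text
time_s: 22.22
ee_pos: [580.1, 232.1, 118.5]
ee_rot: [-180.0, 0.0, 84.9]
force: [0.1, 0.8, 0.9]
gripper_width: 0.6
gripper_force: 0.1
```

>>> step_arm(linear=[[0, 0, 0.004], [0, 0, 0.008], [0, 0, 0.012], [0, 0, 0.016], [0, 0, 0.02], [0, 0, 0.02]], turn=[0, 0, 0, 0, 0, 0])

```text
time_s: 22.98
ee_pos: [580.1, 232.2, 112.5]
ee_rot: [-180.0, -0.0, 84.9]
force: [0.2, -0.1, -0.1]
gripper_width: 0.5
gripper_force: 0.2
```

```bash
python3 - <<'E'
from h import *
plan(579.9,232.5,101,84.9)
from workcell import cams
import cv2
f=cams.grab_frame("side")
cv2.imwrite("pics/e.png",cv2.resize(f["color"][85:145,205:275],None,fx=8,fy=8,interpolation=2))
E
```

```text
t 22.975 pos [580.1 232.2 112.5] rot [-179.99   -0.     84.9 ] F [ 0.16 -0.07 -0.08] q [21. 28. 92.  0. 60. 26.] w 0.5
linear [ 0.001  -0.0006  0.0383] turn -0.0
```

View pics/e.png

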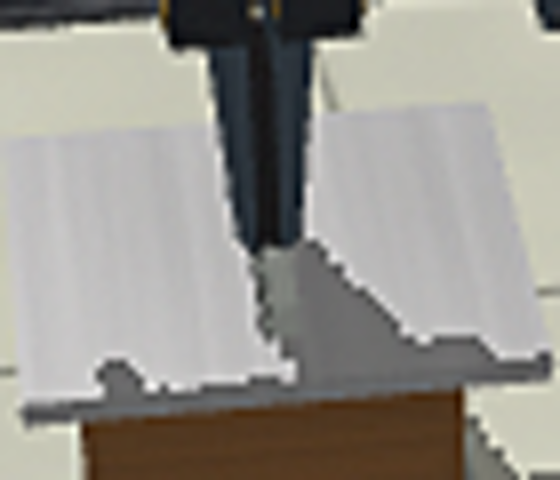

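The coaster fills the slot (grey strip (265,255)–(290,350)), with its top near lid level; it evidently slid deeper when released. I'll push on gently down to the lid.

>>> step_arm(linear=[[0, 0, 0.004], [0, 0, 0.008], [0, 0, 0.012], [0, 0, 0.016], [0, 0, 0.02], [0, 0, 0.02]], turn=[0, 0, 0, 0, 0, 0])

```text
time_s: 23.78
ee_pos: [580.1, 232.1, 106.5]
ee_rot: [-180.0, 0.0, 84.9]
force: [-0.9, 0.1, 0.3]
gripper_width: 0.2
gripper_force: 0.2
```

>>> step_arm(linear=[[0, 0, 0.003], [0, 0, 0.006], [0, 0, 0.009], [0, 0, 0.012], [0, 0, 0.012]], turn=[0, 0, 0, 0, 0])

```text
time_s: 24.4
ee_pos: [580.1, 232.2, 103.0]
ee_rot: [-180.0, -0.0, 84.9]
force: [-0.9, 0.0, 1.0]
gripper_width: 0.4
gripper_force: 0.5
```

>>> step_arm(linear=[[0, 0, 0.002], [0, 0, 0.004], [0, 0, 0.005], [0, 0, 0.005], [0, 0, 0.005]], turn=[0, 0, 0, 0, 0])

```text
time_s: 25.02
ee_pos: [580.1, 232.2, 101.6]
ee_rot: [180.0, -0.0, 84.9]
force: [-0.7, 0.9, 0.9]
gripper_width: 0.6
gripper_force: 0.7
```

>>> step_arm(linear=[[0, 0, 0.001], [0, 0, 0.002], [0, 0, 0.002], [0, 0, 0.002]], turn=[0, 0, 0, 0])

```text
time_s: 25.52
ee_pos: [580.2, 232.2, 101.3]
ee_rot: [180.0, -0.0, 84.9]
force: [-1.9, 0.7, 4.6]
gripper_width: 0.5
gripper_force: 2.0
```

Contact is 4.6 N at lid height (tips at about 90 mm), so the top edge is level with the lid or lower. I'll retreat and check.

>>> step_arm(linear=[[0, 0, -0.02], [0, 0, -0.1], [0, 0, -0.25], [0, 0, -0.4], [-0.2, 0, -0.5], [-0.4, 0, -0.5], [-0.6, 0, -0.5], [-0.6, 0, -0.5], [-0.6, 0, -0.5], [-0.6, 0, -0.5]], turn=[0, 0, 0, 0, 0, 0, 0, 0, 0, 0])

```text
time_s: 26.78
ee_pos: [564.3, 54.2, 250.9]
ee_rot: [-180.0, -0.0, 85.0]
force: [0.3, -0.7, -0.5]
gripper_width: 0.4
gripper_force: 0.0
```

```bash
python3 - <<'E'
from h import *
from workcell import cams
import cv2
f=cams.grab_frame("side");g=cams.grab_frame("top")
a=cv2.resize(f["color"][85:145,205:275],(490,420),interpolation=2)
b=np.clip(cv2.resize(g["color"][185:225,120:165],(300,267),interpolation=2)*1.8,0,255).astype('uint8')
C=np.zeros((420,790,3),'uint8');C[:,:490]=a;C[:267,490:]=b
cv2.imwrite("pics/f.png",C)
E
```

```text
(no output)
```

View pics/f.png

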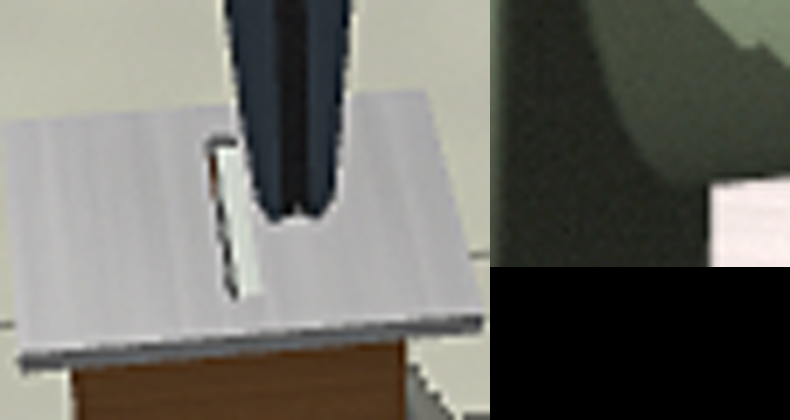

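The coaster is in the slot with its top at about lid level (white strip (225,145)–(252,292)). I'll move the arm fully away and check the top height numerically from the strip's end points.

>>> step_arm(linear=[[-0.2, 0, 0], [-0.4, 0, 0], [-0.6, 0, 0], [-0.6, 0, 0], [-0.6, 0, 0], [-0.6, 0, 0]], turn=[0, 0, 0, 0, 0, 0])

```text
time_s: 27.62
ee_pos: [548.4, -124.8, 251.0]
ee_rot: [-180.0, -0.0, 85.0]
force: [1.4, 0.1, 1.0]
gripper_width: 0.3
gripper_force: 0.0
```

```bash
python3 - <<'E'
from h import *
from workcell import cams
import cv2
o=[]
for n,x0,y0,w,h,k,g in(("side",227,95,24,40,15,1.1),("top",112,188,54,30,8,1.8)):
    f=cams.grab_frame(n)
    im=np.clip(cv2.resize(f["color"][y0:y0+h,x0:x0+w],None,fx=k,fy=k,interpolation=2)*g,0,255).astype('uint8')
    q=lambda P:(((proj(f,P)-[x0,y0]+.5)*k)).round().astype(np.int32)[None]
    R=lambda L,W,z,dx=0:q(rect(np.array([579.8+dx,232.5,-5.1]),L,W,z))
    cv2.polylines(im,R(10.5,86,90),True,(0,160,0))
    for z in(86,90,94): print(n,z,"coaster ends",R(8,80,z,1)[0].tolist())
    C=np.zeros((600,im.shape[1],3),'uint8');C[:im.shape[0]]=im;o.append(C)
cv2.imwrite("pics/g.png",np.hstack(o))
E
```

```text
side 86 coaster ends [[174, 172], [231, 488], [178, 493], [125, 176]]
side 90 coaster ends [[173, 151], [230, 468], [177, 473], [123, 155]]
side 94 coaster ends [[172, 131], [229, 447], [176, 452], [122, 135]]
top 86 coaster ends [[80, 85], [401, 110], [398, 142], [76, 117]]
top 90 coaster ends [[74, 83], [397, 108], [394, 141], [70, 115]]
top 94 coaster ends [[69, 81], [393, 107], [390, 139], [65, 114]]
```

View pics/g.png

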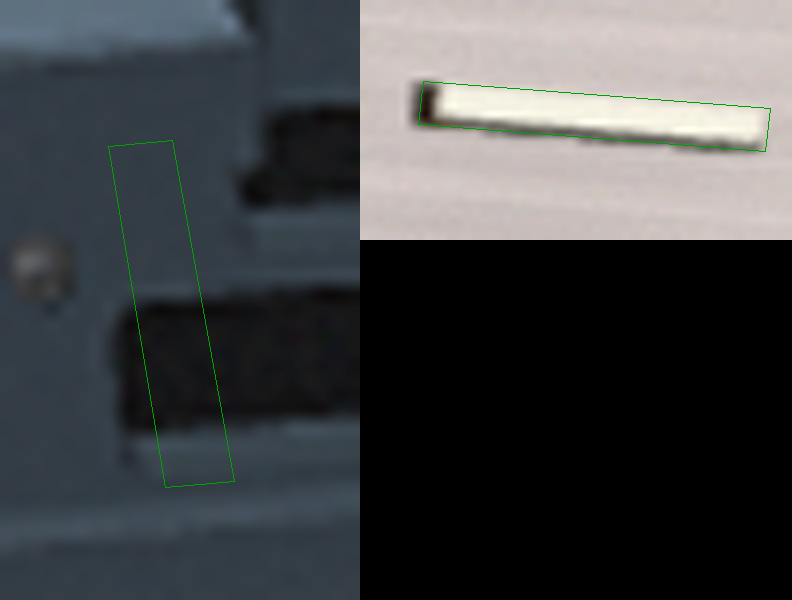

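From the top, the strip runs from (436,100) to about (760,130), flush with the slot's right end. That matches the prediction for a top edge near z = 86, on the caddy floor and below the lid. The gripper is well clear, so I'll hand in.

```bash
python3 -c "
from workcell import env
print(env.job_done())"
```

```text
the job is handed in; nothing more can be done
None
```

The coaster went from its clip into the caddy slot, released, with its top edge about 4 mm below the lid by the top-camera check; no force reading at the end of a move exceeded about 5.5 N, and I handed the job in at about 28 s, though no verdict came back.

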